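# Take the pour-over coffee stack apart and put each part where it belongs

## Task

The coffee has brewed: take the pour-over stack apart. Hang the metal filter by its rim in the white filter pot with the foot plate, set the white dripper down in the well of the low drip dish, put the wooden lid on the carafe before the carafe is carried, then stand the lidded carafe in the middle of the round cork mat. Keep everything upright, and do not push the mug or the sugar jar about.

Things in the scene. Friction and masses are not known exactly. Their poses are not given: they have to be found in the camera images.
- carafe: Steel coffee carafe, bottom of the stack, loose, 0.4 kg, 106 mm tall. Belly 108 mm across (widest 16 to 42 mm up), narrowing to the neck at 78 mm; from 78 to 106 mm up an upright wooden collar 60 mm across (grip it here); open mouth 50 mm across. Origin: centre of its underside, z up.
- dripper: White ceramic dripper on the carafe, loose, 0.2 kg. Flange 80 mm across, 5 thick; below it a tapered spigot 10 mm deep (42 to 34 mm across) that enters the mouth below; upright cylinder 62 mm across from 30 to 70 mm above the origin (grip it here), open top 53 mm inside. Origin: centre of the flange's underside, z up; at the start 106 mm above the carafe's.
- filter: Metal filter hanging by its rim in the dripper, loose, 0.09 kg. Cone 46 mm deep below the rim (47 mm across at rim, 30 at bottom); rim ring 61 mm across, 3 thick; bridge handle: level bar 52 mm long, 10 wide, 18 to 27 mm above the origin. Origin: centre of the rim's underside, x along the bar, z up; at the start 70 mm above the dripper's.
- lid: Wooden lid of the carafe, loose, 0.06 kg, at the start on the worktop, standing on its plug. Disc 60 mm across, 8 thick; below it a dark tapered plug 11 mm deep (43 to 34 mm across); above it a round knob 22 mm across from 8 to 30 mm above the origin. Origin: centre of the disc's underside, z up; seated when 106 mm above the carafe's origin (disc on rim).
- pot: Filter pot: white ceramic cylinder 65 mm across, 62 mm tall, on a foot plate 92 mm across; open top, inside 53 mm across, 56 deep; fixed. The filter hangs in it, its rim on the pot's rim. Origin: centre of its underside, on the worktop.
- dish: Drip dish: low white ceramic dish 104 mm across with a round well 54 mm across in the middle; the ledge round the well is 20 mm above the worktop, the thin outer lip (96 mm inside) 26 mm; fixed. The dripper's spigot goes into the well, its flange onto the ledge. Origin: centre of its underside, on the worktop.
- mat: Round cork mat for the hot carafe, 124 mm across and 8 mm thick, fixed in place. Origin: centre of its underside on the worktop.
- mug_dots: Bystander: white mug with dark dots, 82 mm across, 91 mm tall, loose. Origin: on its underside, midway between handle and far wall; the handle reaches 58 mm to -y, the cup's axis lies 18 mm to +y of the origin.
- sugar_jar: Bystander: sugar jar with a red cap, 95 mm across, 151 mm tall, loose, 0.66 kg. Origin: centre of its underside.

How it is judged:
By the outcome, as a careful person would: the job done as asked, in the order asked, and still so for the second after the job is handed in, with the robot touching nothing.
It also fails if it takes over 93 s, if anything falls off the work surface, if the arm or the gripper's body presses on something with over 40 N, if the wrist force passes 120 N, or if a joint passes its speed limit or range.

## Robot

A 7-joint arm with a two-finger parallel gripper is mounted at the origin on a cart in front of the work surface, level with it; the furniture and walls round the work are solid. World frame = base frame: x ahead of the robot, y to its left, z up, the work surface at z = 0. Lengths are in mm, angles in degrees, forces in N, time in s.
With the tool pointing down it reaches from about 425 to 1025 mm from the base axis. Payload 9.4 kg.
Tool frame: the origin (TCP) lies midway between the tips of the shut fingers; the grasp point (between the pads) lies 19 mm behind it; z points along the fingers, y is the line along which they close (so a half turn about z gives the same grasp; the last joint's range is limited). The gripper opens to 93 mm and grips with 3 to 60 N. Pads are 15 mm wide; open, the fingers measure 128 mm over their backs; the gripper's body (75 mm by 188 mm) begins 65 mm behind the grasp point.
Start: joints at [-71.144, 34.337, -0.143, 91.639, 0.103, 54.024, -4.572], TCP at [286.201, 666.118, 218.618] pointing down, gripper open.
Joint ranges: [-147.43, 147.43], [-19.82, 112.94], [-74.19, 73.91], [6.32, 146.72], [-59.91, 239.91], [6.04, 106.73], [-150.56, 150.56]. Speed limits (degrees/s): [127.2, 127.2, 172.46, 172.46, 180, 180, 180].

## Interface

Orientations are given as a 3x3 rotation matrix whose columns are the frame's x, y, z axes.
In Python, from plant import * gives the robot as it stands.
- The arm moves only by the tool jog_arm, never from a script. Its argument "plan" is a list of rows, each a list of 3 entries, a list of its own where there are three numbers: the turn, a rotation vector about the tool's x, y, z scaled (see below), then the shift along the tool's x, y, z scaled (see below), then the finger opening in mm, from 0 to 93. A call has 1 to 12 rows; each row shifts and turns the commanded pose from where the row before left it, along the tool's axes as they then stand; what a row does not reach is not made up. The controller multiplies each number of a shift by 20 mm and each number of a turn by 6 degrees. A row lasts 1/10 s, in which the tool goes at most 50 mm and 8.59 degrees, less where a joint would pass 70% of its speed; a pose out of reach is approached as far as the arm can. A call with a number of a shift or a turn outside -1 to 1 is refused whole. A call with a gripper value outside its range is refused whole. The fingers move at their own pace and stop on an object; "force" is the grip in N (left out, the last holds). Time passes only in rows, so rows that do not move let the fingers close. It gives the time, the measured TCP pose, the force, the opening and the grip force at its end, in the units of the state.
- get_state(): the state, without advancing time (a new reading comes with each control period).
- capture(name): name is "scene" or "top" or "wrist"; returns a dict with "color" (400x640x3 uint8, red, green, blue), "range_z" (400x640 float32, mm along the optical axis (not along the pixel's ray), 0 where there is no reading), "mtx" (3x3 intrinsics, pixels), "pose" (4x4, takes a point from camera to world coordinates); the wrist camera has in their place "T_tool_cam" (4x4, takes a point from camera to tool coordinates, whose origin is the TCP and whose axes are the flange's). Camera axes: x right, y down, z forward; pixel columns grow to the right and rows downward; lengths in mm; the calibration is good to about 2 mm. The wrist camera is an equidistant fisheye: a pixel r from the principal point sees the ray r / f radians off the axis. A picture is of the moment at which its call begins: read the wrist's pose just before it.
- finish_job(): hands the job in; it is judged then, once.
Trained networks look in a picture, given as the dict that the camera call returned (one of the last four; its "shot" number tells which), for a name from the list of things; names that differ only in an ending like _2 or _b are one class to them, and where a whole thing is asked for, a point or a joint stands for the part that bears it (a point fixed in the world has none). Each returns a list of dicts, best first, with "confidence" (0 to 1); they miss things now and then, are a little off and sometimes report something else, mostly with a low value. They report only what shows in the picture. A call takes as long as a camera call.
- look_for(picture, target): "extent" ([left, top, right, bottom] in pixels, round what is visible of it).
- outline_of(picture, target): "pixels" (400x640 bool, what is visible of it) and "extent" ([left, top, right, bottom] in pixels, round what is visible of it).
- mark_of(picture, target): "location" ([column, row] in pixels: a listed point, or the origin of a listed thing).
The state is a dict: "t": time; "q": joint angles; "joint_velocities": joint speeds; "effort": joint torques, N m; "tcp_pos": TCP position; "ee_rot": TCP orientation; "wrist_force": force on the tool from outside, world axes, zero at the start; "wrist_torque": the same for the moment, N m; "gripper_width": finger opening in mm; "gripper_force": force on a finger pad.
Only numpy, scipy, OpenCV 4.12 (cv2) and the standard library are available. Lean on these libraries where they do the work, as an engineer would, in place of code of your own. Each camera call takes 0.05 s, during which the arm holds its last target. There are 200 camera calls.

## Working session

There is one attempt and no reset: what is moved stays moved. The work goes in short steps, Python scripts to look and compute and a tool call to move; the robot and the scene stay as the last step left them, time stands still between calls to the robot, and variables do not carry over. Pictures are saved under pics/ and viewed, at most 14 in all, crops included, and the job is handed in when it is done.

Besides the shell and the picture viewer there is one more tool, called after "Emit:" by a JSON object that holds its "fn" and its "kwargs". jog_arm: Moves the arm, as the interface text tells. Its arguments: {"type":"object","properties":{"plan":{"type":"array","items":{"type":"array"}},"force":{"type":"number"}},"required":["plan"]}

```bash
mkdir -p pics; ls
python3 - <<'E'
from plant import *
import numpy as np, cv2
s=get_state(); print(s['t'],s['tcp_pos'],s['ee_rot'],s['gripper_width'])
names=['carafe','dripper','filter','lid','pot','dish','mat','mug_dots','sugar_jar']
ims=[]
for c in ['scene','top']:
    p=capture(c); ims.append(p); cv2.imwrite(f'pics/{c}0.png',p['color'][:,:,::-1])
    print(c,p['mtx'].tolist(),np.round(p['pose'],3).tolist())
    for n in names:
        o=outline_of(p,n); 
        if not o: print(n,'none'); continue
        o=o[0]; m=o['pixels']&(p['range_z']>0); v,u=np.nonzero(m); z=p['range_z'][m]
        P=np.stack([u,v,np.ones_like(u)]).astype(float); X=np.linalg.inv(p['mtx'])@P*z
        W=p['pose'][:3,:3]@X+p['pose'][:3,3:4]
        q=np.percentile(W,[2,50,98],axis=1)
        print(n,round(o['confidence'],2),np.round(o['extent']),m.sum(),np.round(q).tolist())
E
```

```text
pics
0.0 [286.00188527 665.67004289 217.76449052] [[-9.18826238e-01  3.94662032e-01 -4.74661319e-04]
 [ 3.94662290e-01  9.18825059e-01 -1.47949375e-03]
 [-1.47769297e-04 -1.54672860e-03 -9.99998793e-01]] 93.2682073951955
scene [[518.0463027329638, 0.0, 317.4213938669358], [0.0, 518.0463027329638, 205.87911235366556], [0.0, 0.0, 1.0]] [[0.819, -0.381, 0.43, -92.626], [-0.574, -0.526, 0.627, -792.141], [-0.013, -0.76, -0.649, 1062.298], [0.0, 0.0, 0.0, 1.0]]
carafe 0.84 [250. 176. 284. 206.] 817 [[460.0, 319.0, 9.0], [492.0, 341.0, 54.0], [547.0, 391.0, 96.0]]
dripper 0.9 [254. 153. 277. 176.] 463 [[476.0, 335.0, 105.0], [500.0, 350.0, 130.0], [548.0, 398.0, 175.0]]
filter 0.63 [251. 174. 284. 203.] 823 [[460.0, 319.0, 8.0], [493.0, 341.0, 54.0], [549.0, 391.0, 94.0]]
lid 0.96 [346. 306. 374. 329.] 428 [[411.0, -220.0, -1.0], [433.0, -196.0, 19.0], [468.0, -163.0, 42.0]]
pot 0.83 [302. 196. 335. 227.] 718 [[545.0, 155.0, -1.0], [579.0, 183.0, 30.0], [628.0, 229.0, 63.0]]
dish 0.56 [253. 212. 287. 242.] 856 [[377.0, 175.0, 1.0], [427.0, 226.0, 19.0], [475.0, 275.0, 28.0]]
mat 0.82 [344.
[... 791 characters left out ...]
.] 382 [[485.0, 344.0, 132.0], [512.0, 374.0, 178.0], [539.0, 396.0, 204.0]]
lid 0.69 [408. 233. 429. 248.] 283 [[414.0, -218.0, 14.0], [439.0, -190.0, 19.0], [465.0, -165.0, 42.0]]
pot 0.68 [282. 172. 310. 200.] 588 [[545.0, 156.0, 2.0], [583.0, 195.0, 8.0], [612.0, 236.0, 64.0]]
dish 0.79 [266. 216. 296. 253.] 918 [[380.0, 179.0, 2.0], [427.0, 228.0, 19.0], [474.0, 274.0, 28.0]]
mat 0.66 [335. 158. 371. 198.] 1141 [[566.0, -42.0, 1.0], [621.0, 14.0, 7.0], [678.0, 70.0, 12.0]]
mug_dots 0.55 [393. 159. 428. 191.] 751 [[581.0, -198.0, 4.0], [640.0, -166.0, 46.0], [671.0, -121.0, 91.0]]
sugar_jar 0.55 [336. 221. 368. 254.] 842 [[381.0, -16.0, 125.0], [421.0, 23.0, 150.0], [462.0, 62.0, 154.0]]
```

```bash
cat > h.py <<'E'
from plant import *
import numpy as np, cv2
from scipy.optimize import least_squares
def cloud(p):
    v,u=np.mgrid[0:400,0:640]; z=p['range_z']
    X=np.stack([(u-p['mtx'][0,2])/p['mtx'][0,0]*z,(v-p['mtx'][1,2])/p['mtx'][1,1]*z,z],-1)
    W=X@p['pose'][:3,:3].T+p['pose'][:3,3]; W[z<=0]=np.nan
    return W
def near(W,c,r,z0,z1):
    Q=W.reshape(-1,3); Q=Q[~np.isnan(Q[:,0])]
    return Q[(np.hypot(Q[:,0]-c[0],Q[:,1]-c[1])<r)&(Q[:,2]>z0)&(Q[:,2]<z1)]
def fitc(Q,c,R):  # points on a cylinder of radius R
    return least_squares(lambda x:np.hypot(Q[:,0]-x[0],Q[:,1]-x[1])-R,c,loss='soft_l1',f_scale=1).x
def fitdisc(Q,c,R): # disc surface: enclosing extents
    return (np.percentile(Q[:,:2],1,axis=0)+np.percentile(Q[:,:2],99,axis=0))/2
E
python3 - <<'E'
from h import *
big=[]
for c in ['scene','top']:
    p=capture(c); W=cloud(p); r=lambda a:np.round(a,1).tolist()
    print(c)
    print('belly',r(fitc(near(W,(508,368),62,16,42),(508,368),54)))
    print('collar',r(fitc(near(W,(508,368),45,80,103),(508,368),30)))
    print('dripcyl',r(fitc(near(W,(508,368),45,138,172),(508,368),31)), len(near(W,(508,368),45,138,172)))
    Q=near(W,(510,370),50,191,215); print('bar',len(Q),r(Q.mean(0)),r(np.ptp(Q,axis=0))); 
    if len(Q)>5:
        w,v=np.linalg.eigh(np.cov(Q[:,:2].T)); print(w,np.degrees(np.arctan2(v[1,1],v[0,1])))
    Q=near(W,(439,-191),45,12,23); print('liddisc',r(fitdisc(Q,0,0)),r(np.ptp(Q,axis=0)))
    Q=near(W,(439,-191),22,28,46); print('lidknob',r(fitdisc(Q,0,0)),r(np.ptp(Q,axis=0)))
    Q=near(W,(586,195),60,50,68);print('potrim',r(fitdisc(Q,0,0)),r(np.ptp(Q,axis=0)), r(fitc(near(W,(586,195),60,15,58),(586,195),32.5)))
    Q=near(W,(586,195),60,3,10);print('potfoot',r(fitdisc(Q,0,0)),r(np.ptp(Q,axis=0)))
    Q=near(W,(427,227),65,14,34);print('dish',r(fitdisc(Q,0,0)),r(np.ptp(Q,axis=0)))
    Q=near(W,(621,13),80,5,15);print('mat',r(fitdisc(Q,0,0)),r(np.ptp(Q,axis=0)))
    Q=near(W,(421,22),70,120,160);print('jar',r(fitdisc(Q,0,0)),r(np.ptp(Q,axis=0)))
    Q=near(W,(630,-160),90,75,100);print('mug',r(Q.min(0)),r(Q.max(0)))
    x0,y0=(225,130) if c=='scene' else (200,140)
    big.append(cv2.resize(p['color'][y0:y0+200,x0:x0+235,::-1],None,fx=1.7*2,fy=1.7*2)[:, :800] if 0 else cv2.resize(p['color'][y0:y0+200,x0:x0+240,::-1],(720,600)))
cv2.imwrite('pics/s1.png',big[0]);cv2.imwrite('pics/t1.png',big[1])
# wrist
s=get_state(); p=capture('wrist'); print(p['mtx'].tolist(),np.round(p['T_tool_cam'],3).tolist())
E
```

```text
scene
belly [513.2, 374.1]
collar [512.6, 373.8]
dripcyl [513.5, 372.1] 222
bar 53 [510.6, 367.4, 201.2] [15.2, 57.2, 14.0]
[ 11.74908334 258.17280144] 92.90641070088616
liddisc [437.8, -192.2] [61.1, 59.8, 10.7]
lidknob [437.7, -192.5] [20.7, 22.2, 16.2]
potrim [583.8, 192.9] [64.6, 68.0, 14.9] [584.0, 194.0]
potfoot [590.4, 188.2] [109.3, 104.0, 6.9]
dish [425.9, 227.0] [104.0, 110.6, 19.4]
mat [621.3, 12.4] [137.2, 125.3, 9.7]
jar [420.3, 16.6] [91.0, 93.1, 35.3]
mug [572.2, -203.4, 75.0] [674.5, -119.8, 94.0]
top
belly [512.3, 373.3]
collar [508.0, 368.0]
dripcyl [513.1, 370.9] 141
bar 80 [511.4, 370.4, 202.2] [11.0, 49.9, 14.9]
[  9.23442206 241.79860876] 92.30283138377601
liddisc [437.9, -191.9] [59.1, 60.2, 10.5]
lidknob [438.5, -190.3] [18.7, 18.8, 16.7]
potrim [584.3, 193.7] [65.1, 64.0, 15.1] [579.4, 196.0]
potfoot [587.2, 193.8] [112.0, 110.3, 6.8]
dish [426.9, 226.6] [102.6, 102.4, 17.7]
mat [621.8, 14.2] [123.7, 127.9, 9.2]
jar [421.6, 21.1] [89.8, 90.6, 36.6]
mug [575.3, -200.5, 75.1] [674.3, -118.1, 94.3]
[[309.70691628693146, 0.0, 318.6048628550822], [0.0, 309.70691628693146, 200.1817608604425], [0.0, 0.0, 1.0]] [[0.001, -0.959, -0.284, 80.903], [1.0, 0.0, 0.002, 1.412], [-0.002, -0.284, 0.959, -165.856], [0.0, 0.0, 0.0, 1.0]]
```

View pics/s1.png

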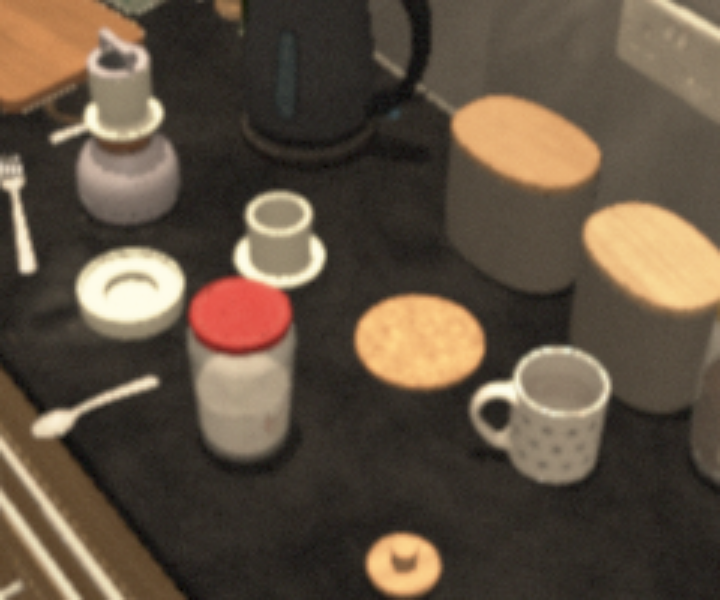

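View pics/t1.png

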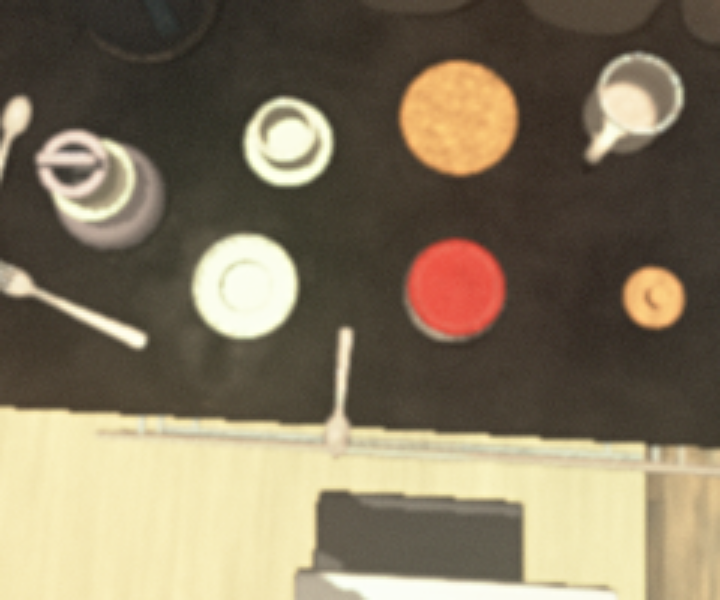

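The scene crop shows the stack at upper left (125,130), the dish (130,290), pot (280,240), jar (240,370), mat (420,340), mug (560,410) and lid (403,565). The top crop agrees. I'll turn the tool so that tool x lies along world +y and tool y along world +x, and raise it.

Emit:
{"fn": "jog_arm", "kwargs": {"plan": [[[0,0,1],[0,0,-1],93],[[0,0,1],[0,0,-1],93],[[0,0,1],[0,0,-1],93],[[0,0,1],[0,0,-1],93],[[0,0,1],[0,0,0],60],[[0,0,1],[0,0,0],60],[[0,0,1],[0,0,0],40],[[0,0,1],[0,0,0],40],[[0,0,1],[0,0,0],40],[[0,0,1],[0,0,0],40],[[0,0,1],[0,0,0],40],[[0,0,0.1],[0,0,0],40]], "force": 15}}

```text
t: 2.35
tcp_pos: [286.0, 666.2, 298.5]
ee_rot: [[-0.001, 1.0, 0.0], [1.0, 0.001, -0.0], [-0.0, 0.0, -1.0]]
wrist_force: [-0.5, -0.3, 0.1]
gripper_width: 40.4
gripper_force: 0.0
```

```bash
cat >> h.py <<'E'
def to(target):
    s=get_state(); d=s['ee_rot'].T@(np.array(target)-s['tcp_pos'])
    R=np.array([[0,1,0],[1,0,0],[0,0,-1.]]); rv=cv2.Rodrigues(s['ee_rot'].T@R)[0].ravel()
    print('t',s['t'],'tcp',np.round(s['tcp_pos'],1),'w',round(s['gripper_width'],1),'F',np.round(s['wrist_force'],1),'shift units',np.round(d/20,2),'turn units',np.round(np.degrees(rv)/6,2))
E
python3 - <<'E'
from h import *
to((512,370,300))
for c in ['scene','top']:
    Q=cloud(capture(c)).reshape(-1,3)
    for nm,(x0,x1,y0,y1) in dict(stack=(590,720,300,450),pot=(620,760,130,260),mat=(640,800,-60,90)).items():
        m=(Q[:,0]>x0)&(Q[:,0]<x1)&(Q[:,1]>y0)&(Q[:,1]<y1)&(Q[:,2]>110)
        q=Q[m]; print(c,nm,len(q), np.round(np.percentile(q,[1,50,99],axis=0)).tolist() if len(q) else '')
E
```

```text
t 2.35 tcp [286.  666.2 298.5] w 40.4 F [-0.5 -0.3  0.1] shift units [-14.82  11.29  -0.07] turn units [0.   0.   0.01]
scene stack 1051 [[672.0, 301.0, 112.0], [692.0, 336.0, 182.0], [719.0, 426.0, 235.0]]
scene pot 5 [[750.0, 130.0, 128.0], [753.0, 132.0, 132.0], [758.0, 134.0, 139.0]]
scene mat 750 [[735.0, -59.0, 111.0], [764.0, 32.0, 138.0], [799.0, 89.0, 144.0]]
top stack 1213 [[672.0, 302.0, 113.0], [693.0, 351.0, 195.0], [719.0, 425.0, 236.0]]
top pot 18 [[751.0, 131.0, 115.0], [755.0, 134.0, 134.0], [759.0, 138.0, 141.0]]
top mat 779 [[736.0, -58.0, 111.0], [767.0, 41.0, 139.0], [799.0, 89.0, 144.0]]
```

Emit:
{"fn": "jog_arm", "kwargs": {"plan": [[[0,0,0],[-1,0.8,0],40],[[0,0,0],[-1,0.8,0],40],[[0,0,0],[-1,0.8,0],40],[[0,0,0],[-1,0.8,0],40],[[0,0,0],[-1,0.8,0],40],[[0,0,0],[-1,0.8,0],40],[[0,0,0],[-1,0.8,0],40],[[0,0,0],[-1,0.8,0],40],[[0,0,0],[-1,0.8,0],40],[[0,0,0],[-1,0.8,0],40],[[0,0,0],[-1,0.8,0],40],[[0,0,0],[-1,0.8,0],40]]}}

```text
t: 3.65
tcp_pos: [479.5, 425.7, 298.8]
ee_rot: [[-0.005, 1.0, 0.0], [1.0, 0.005, 0.0], [0.0, 0.0, -1.0]]
wrist_force: [0.2, -0.2, 0.7]
gripper_width: 39.9
gripper_force: 0.0
```

Emit:
{"fn": "jog_arm", "kwargs": {"plan": [[[0,0,0],[-0.8,0.5,0],40],[[0,0,0],[-0.8,0.5,0],40],[[0,0,0],[-0.8,0.5,0],40],[[0,0,0],[-0.4,0.2,0],40],[[0,0,0],[0,0,0],40]]}}

```text
t: 4.15
tcp_pos: [513.5, 369.6, 298.8]
ee_rot: [[-0.001, 1.0, 0.0], [1.0, 0.001, -0.0], [-0.0, 0.0, -1.0]]
wrist_force: [-0.0, 0.1, 0.4]
gripper_width: 39.9
gripper_force: 0.0
```

```bash
cat >> h.py <<'E'
def wcloud(p,s):
    K=p['mtx']; v,u=np.mgrid[0:400,0:640]; dx=u-K[0,2]; dy=v-K[1,2]; r=np.hypot(dx,dy)+1e-9; th=r/K[0,0]
    z=p['range_z']; t=np.tan(np.minimum(th,1.45))*z/r
    X=np.stack([dx*t,dy*t,z],-1); T=p['T_tool_cam']
    W=(X@T[:3,:3].T+T[:3,3])@s['ee_rot'].T+s['tcp_pos']; W[(z<=0)|(th>1.4)]=np.nan
    return W
E
python3 - <<'E'
from h import *
to((512,370,200))
s=get_state();p=capture('wrist');cv2.imwrite('pics/w1.png',p['color'][:,:,::-1])
W=wcloud(p,s)
Q=near(W,(511,370),40,191,212); print('bar',len(Q),Q.mean(0),np.percentile(Q,[1,99],axis=0))
w,v=np.linalg.eigh(np.cov(Q[:,:2].T)); print(w,np.degrees(np.arctan2(v[1,1],v[0,1])))
Q=near(W,(511,370),45,174,183);print('rim',len(Q),fitdisc(Q,0,0),np.ptp(Q,axis=0))
Q=near(W,(584,194),60,54,68);print('potrim',len(Q),fitdisc(Q,0,0),np.ptp(Q,axis=0))
Q=near(W,(427,227),65,14,34);print('dish',len(Q),fitdisc(Q,0,0),np.ptp(Q,axis=0))
E
```

```text
t 4.15 tcp [513.5 369.6 298.8] w 39.9 F [-0.   0.1  0.4] shift units [ 0.02 -0.08  4.94] turn units [0.   0.   0.01]
bar 646 [510.98708878 377.43622626 202.09286616] [[505.93037741 351.03296743 192.46117867]
 [516.63557877 401.48806757 203.98767692]]
[  8.11334519 229.58634649] 92.11660848101728
rim 1539 [510.8317245  376.91408877] [60.94021724 61.01711897  7.16248335]
potrim 177 [563.98315376 198.07516755] [25.4759042  53.12729183  9.46663805]
dish 1432 [426.17925237 237.68727148] [103.19823708  95.74473201  13.56547311]
```

View pics/w1.png

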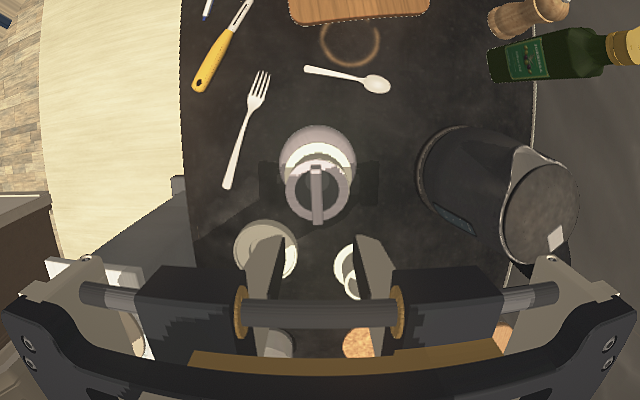

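The wrist view shows the stack with the filter bar at pixel (317,193), vertical, with the pot and dish below it behind the fingers. It gives y = 377 where the fixed cameras gave 370, so I'll compare them on the same features.

Run:
```python
from h import *
r=lambda a:np.round(a,1).tolist()
for c in ['scene','top','wrist']:
    s=get_state();p=capture(c); W=wcloud(p,s) if c=='wrist' else cloud(p)
    print(c)
    for nm,z0,z1,R in [('belly',16,42,54),('flange',106,111,0),('rim',174,182,0),('bar',192,208,0)]:
        Q=near(W,(512,373),62 if R else 46,z0,z1)
        print(nm,len(Q),r(fitdisc(Q,0,0)) ,r(np.ptp(Q,axis=0)),r(fitc(Q,(512,373),R)) if R else '')
    # spoon/fork-free control: table height
    Q=near(W,(450,450),60,-20,20); print('table',r(np.median(Q,axis=0)))
    for n in ['filter','carafe','dish','pot']:
        m=mark_of(p,n)
        if m: print(n,np.round(m[0]['location'],1),round(m[0]['confidence'],2))
```

```text
scene
belly 221 [506.0, 352.4] [97.5, 76.7, 25.9] [513.1, 374.0]
flange 90 [513.1, 365.9] [77.8, 76.1, 4.7] 
rim 118 [512.1, 369.4] [61.3, 60.4, 8.0] 
bar 51 [512.7, 370.2] [13.4, 56.1, 13.9] 
table [442.5, 454.2, 0.1]
filter [356.1 316.3] 0.69
carafe [268.  196.1] 0.97
dish [267.8 232. ] 0.55
pot [322.7 217.5] 0.59
top
belly 84 [508.6, 358.3] [103.0, 99.7, 25.1] [512.5, 373.3]
flange 112 [511.7, 369.4] [74.9, 75.0, 5.0] 
rim 197 [511.8, 370.7] [59.7, 61.9, 7.5] 
bar 75 [511.6, 369.3] [11.0, 47.3, 13.8] 
table [445.6, 447.3, 0.3]
filter [224.9 194. ] 0.92
carafe [237.9 205.2] 0.74
dish [280.8 236.5] 0.96
pot [295.2 185.4] 0.56
wrist
belly 104 [508.4, 398.8] [107.4, 64.6, 22.9] [510.9, 376.6]
flange 646 [511.7, 391.1] [79.1, 49.7, 4.0] 
rim 1530 [511.2, 376.7] [61.9, 60.4, 6.5] 
bar 639 [510.6, 376.6] [10.9, 51.9, 11.3] 
table [447.0, 454.0, -0.0]
filter [315.  194.8] 0.88
dish [268.  247.1] 0.57
pot [361.  267.2] 0.82
```

Run:
```python
from h import *
r=lambda a:np.round(a,1).tolist()
for c in ['scene','top','wrist']:
    s=get_state();p=capture(c); W=wcloud(p,s) if c=='wrist' else cloud(p)
    T=(W.reshape(-1,3)-s['tcp_pos'])@s['ee_rot']; T=T[~np.isnan(T[:,0])]
    for z0,z1 in [(-12,0),(-24,-12),(-40,-24)]:
        m=(abs(T[:,0])<30)&(abs(T[:,1])<60)&(T[:,2]>z0-3)&(T[:,2]<z1+3)
        for sg in (1,-1):
            q=T[m&(T[:,1]*sg>0)]
            if len(q)>5: print(c,z0,sg,len(q),r(np.percentile(q,[2,50,98],axis=0)))
```

```text
scene -12 1 31 [[-12.4, 18.7, -14.8], [-6.6, 23.1, -7.8], [7.5, 33.9, 1.4]]
scene -12 -1 22 [[-12.8, -35.8, -14.5], [-8.8, -27.1, -10.1], [7.2, -18.5, -2.2]]
scene -24 1 40 [[-13.2, 19.5, -26.9], [-7.2, 23.4, -17.5], [5.3, 34.3, -10.9]]
scene -24 -1 41 [[-14.7, -36.7, -26.3], [-8.6, -31.8, -16.9], [9.4, -21.0, -9.5]]
scene -40 1 53 [[-12.4, 20.3, -41.7], [-6.7, 24.4, -32.7], [8.1, 36.0, -22.2]]
scene -40 -1 54 [[-16.3, -37.5, -41.3], [-8.0, -31.2, -32.0], [7.7, -20.0, -22.3]]
top -12 1 15 [[-10.9, 19.9, -13.7], [-9.7, 23.9, -8.8], [3.6, 32.0, -2.4]]
top -24 1 20 [[-10.9, 19.8, -25.9], [-9.8, 23.8, -18.4], [6.0, 33.6, -9.7]]
top -40 1 16 [[-10.5, 20.0, -39.5], [-9.8, 24.9, -28.2], [4.6, 33.8, -21.5]]
wrist -12 1 307 [[-3.3, 19.0, -14.8], [11.2, 22.7, -8.8], [12.1, 32.3, 0.2]]
wrist -12 -1 301 [[-4.1, -34.2, -14.7], [11.1, -24.5, -8.7], [12.0, -20.7, 0.1]]
wrist -24 1 508 [[-3.5, 18.9, -26.6], [11.2, 23.9, -18.9], [12.0, 33.4, -9.5]]
wrist -24 -1 497 [[-3.5, -35.0, -26.7], [11.1, -25.8, -18.8], [12.0, -20.7, -9.5]]
wrist -40 1 818 [[-3.6, 18.9, -42.6], [11.2, 24.2, -33.1], [12.0, 34.0, -21.4]]
wrist -40 -1 800 [[-3.6, -35.7, -42.6], [11.1, -26.2, -33.3], [11.9, -20.6, -21.6]]
```

The wrist camera places the fingers about 4 mm too far along tool x, and the fixed cameras about 2 mm too little. Corrected, the filter is at about (512, 372), which both agree on. Next I descend and grip the bar.

Emit:
{"fn": "jog_arm", "kwargs": {"plan": [[[0,0,0],[0.1,-0.1,1],40],[[0,0,0],[0,0,1],40],[[0,0,0],[0,0,1],40],[[0,0,0],[0,0,1],40],[[0,0,0],[0,0,1],40],[[0,0,0],[0,0,0.5],40],[[0,0,0],[0,0,0.3],0],[[0,0,0],[0,0,0],0],[[0,0,0],[0,0,0],0],[[0,0,0],[0,0,0],0],[[0,0,0],[0,0,0],0],[[0,0,0],[0,0,0],0]], "force": 20}}

```text
t: 6.3
tcp_pos: [511.4, 372.9, 183.4]
ee_rot: [[-0.003, 1.0, 0.001], [1.0, 0.003, 0.001], [0.001, 0.001, -1.0]]
wrist_force: [-0.3, 0.1, 4.1]
gripper_width: 9.6
gripper_force: 20.0
```

Emit:
{"fn": "jog_arm", "kwargs": {"plan": [[[0,0,0],[0,0,-0.5],0],[[0,0,0],[0,0,-1],0],[[0,0,0],[0,0,-1],0],[[0,0,0],[-0.5,0.2,-0.5],0],[[0,0,0],[-1,0.4,0],0],[[0,0,0],[-1,0.4,0],0],[[0,0,0],[-1,0.4,0],0],[[0,0,0],[-1,0.4,0],0],[[0,0,0],[-1,0.4,0],0],[[0,0,0],[-1,0.4,0],0],[[0,0,0],[-1,0.4,0],0],[[0,0,0],[-1,0.4,0],0]]}}

```text
t: 7.5
tcp_pos: [579.6, 201.0, 242.7]
ee_rot: [[-0.002, 1.0, -0.0], [1.0, 0.002, -0.0], [-0.0, -0.0, -1.0]]
wrist_force: [1.3, -0.4, 0.1]
gripper_width: 10.0
gripper_force: 20.0
```

Emit:
{"fn": "jog_arm", "kwargs": {"plan": [[[0,0,0],[-0.3,0.2,1],0],[[0,0,0],[0,0,1],0],[[0,0,0],[0,0,0.5],0],[[0,0,0],[0,0,0],0],[[0,0,0],[0,0,0],0]]}}

```text
t: 8.0
tcp_pos: [583.6, 196.9, 193.0]
ee_rot: [[-0.003, 1.0, 0.0], [1.0, 0.003, -0.0], [-0.0, 0.0, -1.0]]
wrist_force: [0.1, 0.4, -0.9]
gripper_width: 9.9
gripper_force: 20.0
```

Run:
```python
from h import *
r=lambda a:np.round(a,1).tolist()
to((584,195.7,185))
s=get_state(); z=s['tcp_pos'][2]-183+176; print('filter z',z)
for c in ['scene','top','wrist']:
    s=get_state();p=capture(c); W=wcloud(p,s) if c=='wrist' else cloud(p)
    C=s['tcp_pos'][:2]
    Q=near(W,C,36,z-6,z+6); print(c,'rim',len(Q),r(fitdisc(Q,0,0)),r(np.ptp(Q,axis=0)))
    Q=near(W,C,36,z-45,z-5); print(c,'cone',len(Q),r(np.percentile(Q,[1,99],axis=0)))
    Q=near(W,(584,195),42,20,58); print(c,'pot',len(Q),r(fitc(Q,(584,194),32.5)) if len(Q)>10 else '',r(np.percentile(Q,[1,99],axis=0)) if len(Q) else '')
    Q=near(W,(584,195),60,3,9); print(c,'foot',len(Q),r(np.percentile(Q,[1,99],axis=0)) if len(Q) else '')
    cv2.imwrite(f'pics/p_{c}.png',cv2.resize(p['color'][120:270,220:420,::-1],(800,600)))
```

```text
t 8.0 tcp [583.6 196.9 193. ] w 9.9 F [ 0.1  0.4 -0.9] shift units [-0.06  0.02  0.4 ] turn units [0.   0.   0.03]
filter z 186.0351850583559
scene rim 101 [582.8, 193.5] [61.3, 58.7, 11.3]
scene cone 140 [[563.5, 173.7, 141.6], [601.0, 218.8, 179.4]]
scene pot 344 [583.8, 193.8] [[551.2, 160.4, 20.6], [613.3, 225.1, 57.8]]
scene foot 157 [[540.3, 140.0, 3.1], [629.3, 239.6, 8.7]]Traceback (most recent call last):
  File "<stdin>", line 8, in <module>
  File "h.py", line 15, in fitdisc
    return (np.percentile(Q[:,:2],1,axis=0)+np.percentile(Q[:,:2],99,axis=0))/2
            ~~~~~~~~~~~~~^^^^^^^^^^^^^^^^^^
    return _quantile_unchecked(
        a, q, axis, out, overwrite_input, method, keepdims, weights)
    return _ureduce(a,
                    func=_quantile_ureduce_func,
    ...<5 lines>...
                    overwrite_input=overwrite_input,
                    method=method)
    r = func(a, **kwargs)
    result = _quantile(arr,
                       quantiles=q,
    ...<2 lines>...
                       out=out,
                       weights=wgt)
    slices_having_nans = np.isnan(arr[-1, ...])
                                  ~~~^^^^^^^^^
IndexError: index -1 is out of bounds for axis 0 with size 0
```

View pics/p_scene.png

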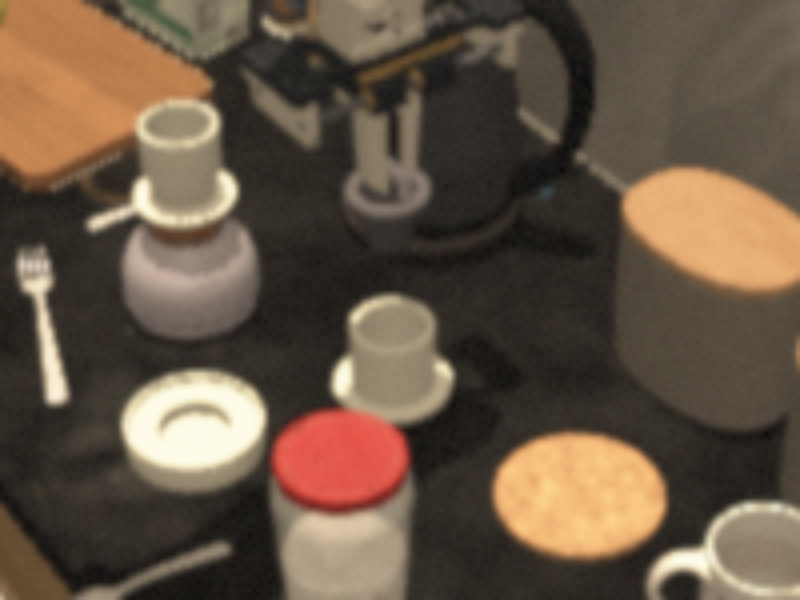

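The filter hangs upright over the pot, with its rim at (388,190) and the pot at (393,320). Both are centred within 1 mm, so I lower it.

Emit:
{"fn": "jog_arm", "kwargs": {"plan": [[[0,0,0],[0,0,1],0],[[0,0,0],[0,0,1],0],[[0,0,0],[0,0,1],0],[[0,0,0],[0,0,1],0],[[0,0,0],[0,0,0.8],0],[[0,0,0],[0,0,0.7],0],[[0,0,0],[0,0,0.4],0],[[0,0,0],[0,0,0.2],0],[[0,0,0],[0,0,0],0],[[0,0,0],[0,0,0],0]]}}

```text
t: 9.1
tcp_pos: [583.8, 197.0, 71.2]
ee_rot: [[-0.003, 1.0, 0.001], [1.0, 0.003, 0.0], [0.0, 0.001, -1.0]]
wrist_force: [-0.3, 0.3, -1.0]
gripper_width: 9.6
gripper_force: 20.0
```

Run:
```python
from h import *
r=lambda a:np.round(a,1).tolist()
to((584,196.5,69)); print(get_state()['wrist_torque'])
W=cloud(capture('scene'))
Q=near(W,(583,194),42,62,71); print('rim',len(Q),r(fitdisc(Q,0,0)),r(np.ptp(Q,axis=0)),r(np.percentile(Q[:,2],[5,50,95])))
```

```text
t 9.1 tcp [583.8 197.   71.2] w 9.6 F [-0.3  0.3 -1. ] shift units [-0.02  0.01  0.11] turn units [ 0.01 -0.    0.02]
[-0.07793127  0.09198941  0.00474387]
rim 104 [582.6, 192.6] [67.1, 67.4, 9.0] [62.2, 66.1, 69.7]
```

Emit:
{"fn": "jog_arm", "kwargs": {"plan": [[[0,0,0],[0,0,0.1],0],[[0,0,0],[0,0,0.05],0],[[0,0,0],[0,0,0],0],[[0,0,0],[0,0,0],30],[[0,0,0],[0,0,0],30],[[0,0,0],[0,0,0],30],[[0,0,0],[0,0,-0.4],30],[[0,0,0],[0,0,-1],30],[[0,0,0],[0,0,-1],40],[[0,0,0],[0,0,-1],60],[[0,0,0],[0,0,-1],93],[[0,0,0],[0,0,-1],93]]}}

```text
t: 10.35
tcp_pos: [583.4, 196.8, 176.9]
ee_rot: [[-0.002, 1.0, 0.0], [1.0, 0.002, 0.0], [0.0, 0.0, -1.0]]
wrist_force: [0.8, 0.4, -0.1]
gripper_width: 57.4
gripper_force: 0.0
```

Emit:
{"fn": "jog_arm", "kwargs": {"plan": [[[0,0,0],[0.5,-0.2,-1],93],[[0,0,0],[0.8,-0.3,-0.5],93],[[0,0,0],[1,-0.4,0],93],[[0,0,0],[1,-0.4,0],93],[[0,0,0],[1,-0.4,0],93],[[0,0,0],[1,-0.4,0],93],[[0,0,0],[1,-0.4,0],93],[[0,0,0],[1,-0.4,0],93],[[0,0,0],[1,-0.4,0],93],[[0,0,0],[0.5,-0.3,0],93],[[0,0,0],[0,0,0],93],[[0,0,0],[0,0,0],93]]}}

```text
t: 11.55
tcp_pos: [511.3, 371.8, 205.8]
ee_rot: [[-0.002, 1.0, 0.0], [1.0, 0.002, -0.001], [-0.001, 0.0, -1.0]]
wrist_force: [0.2, -0.5, 0.1]
gripper_width: 92.7
gripper_force: 0.0
```

Run:
```python
from h import *
r=lambda a:np.round(a,1).tolist()
to((512,372.5,141))
ims=[]
for c in ['scene','top']:
    s=get_state();p=capture(c); W=cloud(p); print(c)
    Q=near(W,(583,194),42,61,72); print('frim',len(Q),r(fitdisc(Q,0,0)),r(np.ptp(Q,axis=0)),r(np.percentile(Q[:,2],[5,50,95])))
    Q=near(W,(583,194),42,78,100); print('fbar',len(Q),r(np.percentile(Q,[2,50,98],axis=0)))
    Q=near(W,(512,372),45,168,182); print('drim',len(Q),r(fitdisc(Q,0,0)),r(np.ptp(Q,axis=0)))
    Q=near(W,(512,372),45,140,170); print('dcyl',len(Q),r(fitc(Q,(512,371),31)))
    Q=near(W,(512,372),62,16,42); print('belly',len(Q),r(fitc(Q,(512,371),54)))
    if c=='scene': cv2.imwrite('pics/s3.png',cv2.resize(p['color'][120:270,220:420,::-1],(800,600)))
```

```text
t 11.55 tcp [511.3 371.8 205.8] w 92.7 F [ 0.2 -0.5  0.1] shift units [0.04 0.04 3.24] turn units [0.   0.01 0.02]
scene
frim 126 [583.9, 193.7] [62.8, 61.8, 9.8] [61.7, 64.9, 68.8]
fbar 61 [[577.3, 168.8, 78.8], [581.8, 195.9, 87.0], [588.5, 221.7, 93.2]]
drim 121 [512.5, 370.1] [63.5, 64.3, 11.5]
dcyl 276 [512.8, 371.2]
belly 218 [513.2, 374.1]
top
frim 156 [584.2, 194.2] [61.0, 64.6, 10.0] [61.3, 64.6, 67.7]
fbar 64 [[579.0, 170.4, 82.7], [583.5, 198.6, 87.7], [588.7, 221.4, 93.3]]
drim 79 [512.6, 367.1] [59.0, 52.5, 10.7]
dcyl 112 [512.1, 371.6]
belly 82 [512.3, 373.3]
```

View pics/s3.png

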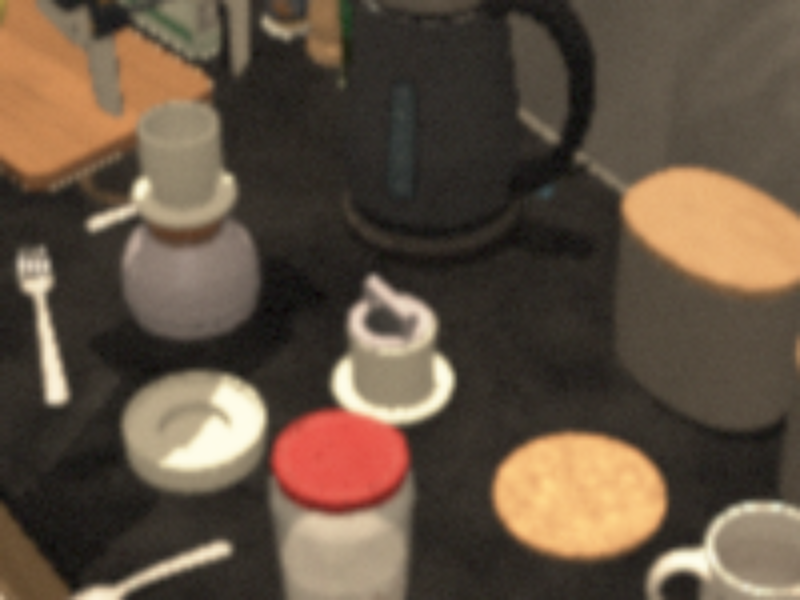

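The filter hangs level in the pot at (392,320), and the open gripper is over the dripper. I go down and grip it.

Emit:
{"fn": "jog_arm", "kwargs": {"plan": [[[0,0,0],[0,0,1],93],[[0,0,0],[0,0,1],93],[[0,0,0],[0,0,0.8],93],[[0,0,0],[0,0,0.5],93],[[0,0,0],[0,0,0],50],[[0,0,0],[0,0,0],50],[[0,0,0],[0,0,0],50],[[0,0,0],[0,0,0],50],[[0,0,0],[0,0,0],50],[[0,0,0],[0,0,0],50]], "force": 25}}

```text
t: 12.65
tcp_pos: [511.5, 372.9, 140.4]
ee_rot: [[-0.003, 1.0, 0.001], [1.0, 0.003, 0.001], [0.001, 0.001, -1.0]]
wrist_force: [0.6, -0.4, 5.7]
gripper_width: 62.8
gripper_force: 25.0
```

Emit:
{"fn": "jog_arm", "kwargs": {"plan": [[[0,0,0],[0,0,-0.3],50],[[0,0,0],[0,0,-0.7],50],[[0,0,0],[0,0,-1],50],[[0,0,0],[-0.5,-0.3,-0.5],50],[[0,0,0],[-1,-0.6,0],50],[[0,0,0],[-1,-0.6,0],50],[[0,0,0],[-1,-0.6,0],50],[[0,0,0],[-1,-0.6,0],50],[[0,0,0],[-1,-0.6,0],50],[[0,0,0],[-1,-0.6,0],50],[[0,0,0],[-0.7,-0.4,0],50],[[0,0,0],[0,0,0],50]]}}

```text
t: 13.85
tcp_pos: [424.0, 226.3, 190.1]
ee_rot: [[-0.001, 1.0, -0.001], [1.0, 0.001, -0.0], [-0.0, -0.001, -1.0]]
wrist_force: [-0.1, 0.4, -2.0]
gripper_width: 62.6
gripper_force: 25.0
```

Run:
```python
from h import *
r=lambda a:np.round(a,1).tolist()
to((426.5,229,54))
s=get_state(); o=s['tcp_pos'][2]-34; print('dz',o)
C=s['tcp_pos'][:2]
for c in ['scene','top']:
    p=capture(c); W=cloud(p); print(c)
    Q=near(W,C,45,o+32,o+66); print('dcyl',len(Q),r(fitc(Q,C,31)))
    Q=near(W,C,45,o-1,o+7); print('flange',len(Q),r(fitdisc(Q,0,0)) if len(Q) else '',r(np.ptp(Q,axis=0)) if len(Q) else '')
    Q=near(W,(512,372),45,80,103); print('collar',len(Q),r(fitc(Q,(512,371),30)))
    Q=near(W,(512,372),45,102,112); print('mouth',len(Q),r(fitdisc(Q,0,0)),r(np.ptp(Q,axis=0)))
    Q=near(W,(512,372),62,16,42); print('belly',len(Q),r(fitc(Q,(512,371),54)))
    if c=='scene': cv2.imwrite('pics/s4.png',cv2.resize(p['color'][120:270,220:420,::-1],(800,600)))
```

```text
t 13.85 tcp [424.  226.3 190.1] w 62.6 F [-0.1  0.4 -2. ] shift units [0.14 0.13 6.8 ] turn units [-0.01  0.    0.01]
dz 156.0718610183832
scene
dcyl 427 [423.5, 224.5]
flange 188 [424.4, 219.1] [77.2, 73.2, 7.7]
collar 4 [506.6, 382.4]
mouth 11 [529.7, 394.3] [13.9, 22.0, 9.9]
belly 107 [512.6, 373.8]
top
dcyl 23 [425.6, 227.3]
flange 99 [426.1, 198.3] [65.1, 21.6, 6.2]
collar 0 [512.0, 371.0]Traceback (most recent call last):
  File "<stdin>", line 11, in <module>
  File "h.py", line 15, in fitdisc
    return (np.percentile(Q[:,:2],1,axis=0)+np.percentile(Q[:,:2],99,axis=0))/2
            ~~~~~~~~~~~~~^^^^^^^^^^^^^^^^^^
    return _quantile_unchecked(
        a, q, axis, out, overwrite_input, method, keepdims, weights)
    return _ureduce(a,
                    func=_quantile_ureduce_func,
    ...<5 lines>...
                    overwrite_input=overwrite_input,
                    method=method)
    r = func(a, **kwargs)
    result = _quantile(arr,
                       quantiles=q,
    ...<2 lines>...
                       out=out,
                       weights=wgt)
    slices_having_nans = np.isnan(arr[-1, ...])
                                  ~~~^^^^^^^^^
IndexError: index -1 is out of bounds for axis 0 with size 0
```

View pics/s4.png

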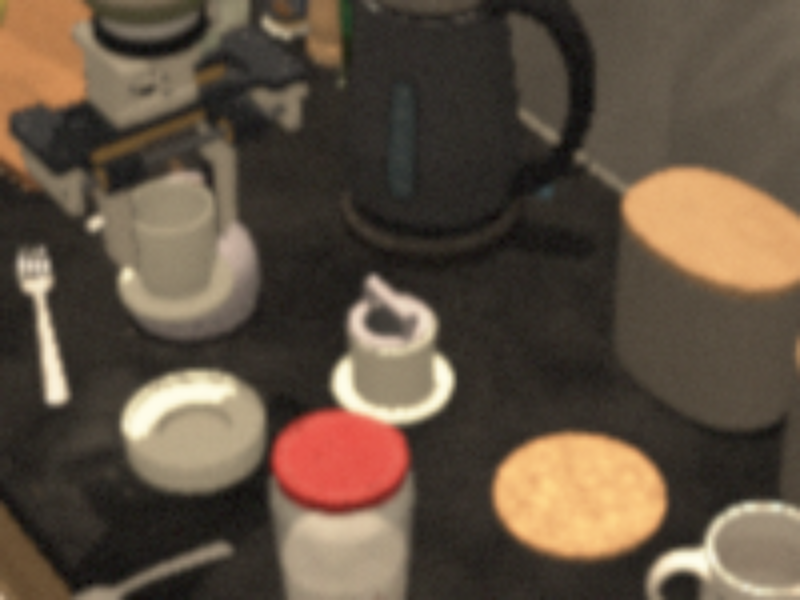

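The dripper is upright in the gripper at (170,240), with the dish at (195,430). I shift 2.5 mm in each direction and lower it.

Emit:
{"fn": "jog_arm", "kwargs": {"plan": [[[0,0,0],[0.15,0.15,1],50],[[0,0,0],[0,0,1],50],[[0,0,0],[0,0,1],50],[[0,0,0],[0,0,1],50],[[0,0,0],[0,0,1],50],[[0,0,0],[0,0,0.8],50],[[0,0,0],[0,0,0.4],50],[[0,0,0],[0,0,0.3],50],[[0,0,0],[0,0,0.2],50],[[0,0,0],[0,0,0],50]]}}

```text
t: 14.95
tcp_pos: [428.5, 231.7, 55.6]
ee_rot: [[-0.003, 1.0, 0.0], [1.0, 0.003, 0.0], [0.0, 0.0, -1.0]]
wrist_force: [-0.0, -0.3, -0.7]
gripper_width: 62.6
gripper_force: 25.0
```

Run:
```python
from h import *
to((426.7,228.9,54))
```

```text
t 14.95 tcp [428.5 231.7  55.6] w 62.6 F [-0.  -0.3 -0.7] shift units [-0.14 -0.09  0.08] turn units [ 0.   -0.    0.03]
```

Emit:
{"fn": "jog_arm", "kwargs": {"plan": [[[0,0,0],[-0.13,-0.09,0],50],[[0,0,0],[0,0,0.06],50],[[0,0,0],[0,0,0.04],50],[[0,0,0],[0,0,0],50],[[0,0,0],[0,0,0],93],[[0,0,0],[0,0,0],93],[[0,0,0],[0,0,0],93],[[0,0,0],[0,0,-0.5],93],[[0,0,0],[0,0,-1],93],[[0,0,0],[0,0,-1],93],[[0,0,0],[0,0,-1],93],[[0,0,0],[0,0,-1],93]]}}

```text
t: 16.15
tcp_pos: [426.4, 228.8, 145.0]
ee_rot: [[-0.003, 1.0, 0.0], [1.0, 0.003, 0.0], [0.0, 0.0, -1.0]]
wrist_force: [0.1, 0.4, -0.2]
gripper_width: 92.7
gripper_force: 0.0
```

Emit:
{"fn": "jog_arm", "kwargs": {"plan": [[[0,0,0],[0,0,-1],50],[[0,0,0],[0,0,-1],50],[[0,0,0],[0,0,-1],50],[[0,0,0],[-0.5,0,-0.5],50],[[0,0,0],[-1,0,0],50],[[0,0,0],[-1,0,0],50],[[0,0,0],[-1,0,0],50],[[0,0,0],[-1,0,0],50],[[0,0,0],[-1,0,0],50],[[0,0,0],[-1,0,0],50],[[0,0,0],[-1,0,0],50],[[0,0,0],[-1,0,0],50]]}}

```text
t: 17.35
tcp_pos: [426.3, 57.3, 213.7]
ee_rot: [[-0.002, 1.0, -0.0], [1.0, 0.002, -0.0], [-0.0, -0.0, -1.0]]
wrist_force: [-0.5, 0.8, 0.4]
gripper_width: 50.0
gripper_force: 0.0
```

Emit:
{"fn": "jog_arm", "kwargs": {"plan": [[[0,0,0],[-1,0.1,0],50],[[0,0,0],[-1,0.1,0],50],[[0,0,0],[-1,0.1,0],50],[[0,0,0],[-1,0.1,0],50],[[0,0,0],[-1,0.1,0],50],[[0,0,0],[-1,0,0],50],[[0,0,0],[-1,0,0],50],[[0,0,0],[-1,0,0],50],[[0,0,0],[-1,0,0],50],[[0,0,0],[-1,0,0],50],[[0,0,0],[-1,0,0],50],[[0,0,0],[-1,0,0],50]]}}

```text
t: 18.55
tcp_pos: [436.6, -182.3, 213.6]
ee_rot: [[-0.002, 1.0, -0.001], [1.0, 0.002, 0.0], [0.0, -0.001, -1.0]]
wrist_force: [0.2, 0.4, 0.9]
gripper_width: 49.6
gripper_force: 0.0
```

Run:
```python
from h import *
r=lambda a:np.round(a,1).tolist()
def pr(nm,Q):print(nm,len(Q),r(fitdisc(Q,0,0)) if len(Q) else '',r(np.ptp(Q,axis=0)) if len(Q) else '',r(np.median(Q[:,2])) if len(Q) else '')
to((438,-190.2,23))
for c in ['scene','top','wrist']:
    s=get_state();p=capture(c); W=wcloud(p,s) if c=='wrist' else cloud(p); print(c)
    if c!='wrist':
        pr('dflange',near(W,(427,227),45,18,28)); pr('drim',near(W,(427,227),38,85,95)); pr('cmouth',near(W,(512,372),40,102,110))
        Q=near(W,(512,372),62,16,42); print('belly',len(Q),r(fitc(Q,(512,371),54)))
        Q=near(W,(512,372),40,82,103); print('collar',len(Q),r(fitc(Q,(512,371),30)))
    else: 
        T=(W.reshape(-1,3)-s['tcp_pos'])@s['ee_rot']; q=T[(abs(T[:,0])<30)&(abs(T[:,1])<60)&(abs(T[:,2]+15)<12)]; print('fing',r(np.percentile(q,[2,98],axis=0)))
    pr('liddisc',near(W,(438,-191),40,14,23)); pr('knob',near(W,(438,-191),20,30,46))
    if c!='top': cv2.imwrite(f'pics/l_{c}.png',cv2.resize(p['color'][120:270,220:420,::-1],(800,600)) if c=='scene' else p['color'][:,:,::-1])
```

```text
t 18.55 tcp [ 436.6 -182.3  213.6] w 49.6 F [0.2 0.4 0.9] shift units [-0.4   0.07  9.53] turn units [-0.   -0.    0.02]
scene
dflange 220 [428.5, 222.5] [88.1, 77.5, 9.9] 23.7
drim 104 [425.7, 227.5] [63.1, 66.5, 9.2] 88.7
cmouth 81 [511.2, 371.4] [59.6, 65.5, 7.9] 105.0
belly 203 [513.4, 374.5]
collar 195 [511.9, 371.6]
liddisc 297 [437.5, -192.5] [59.5, 60.4, 9.0] 18.8
knob 67 [437.7, -193.0] [21.1, 21.9, 15.3] 39.8
top
dflange 343 [427.3, 226.8] [87.5, 89.7, 9.9] 24.2
drim 102 [426.6, 227.9] [61.3, 61.8, 8.9] 89.6
cmouth 111 [511.9, 373.0] [59.0, 58.1, 7.9] 106.2
belly 80 [512.5, 373.4]
collar 105 [510.2, 371.3]
liddisc 240 [438.0, -191.7] [58.9, 59.3, 8.4] 18.4
knob 44 [438.5, -190.7] [18.6, 18.4, 12.0] 40.7
wrist
fing [[-4.1, -39.2, -26.6], [12.0, 37.4, -3.8]]
liddisc 1563 [438.0, -188.1] [59.2, 59.8, 7.7] 18.5
knob 295 [437.9, -187.9] [19.5, 19.7, 11.7] 40.4
```

View pics/l_scene.png

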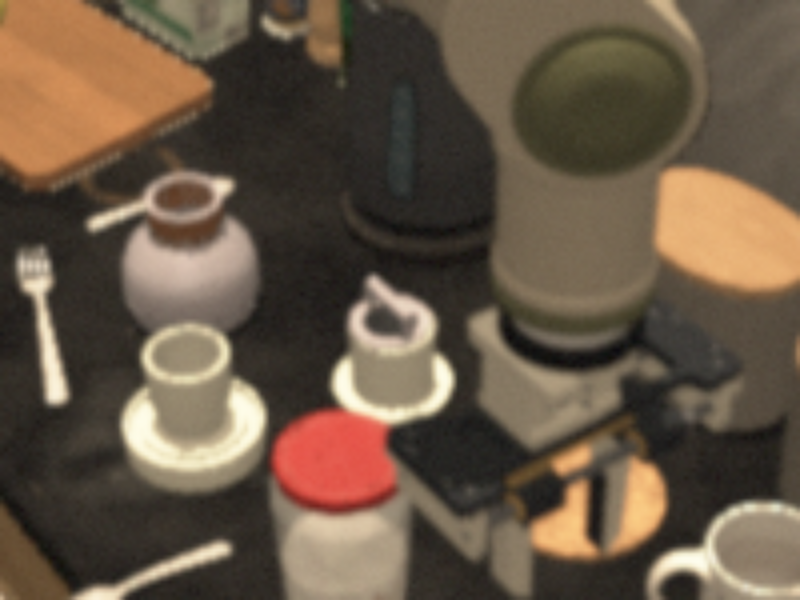

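The dripper sits level in the dish at (190,400), the filter is in the pot and the carafe is open. Next I pick up the lid.

Emit:
{"fn": "jog_arm", "kwargs": {"plan": [[[0,0,0],[-0.43,0.07,1],50],[[0,0,0],[0,0,1],50],[[0,0,0],[0,0,1],50],[[0,0,0],[0,0,1],50],[[0,0,0],[0,0,1],50],[[0,0,0],[0,0,1],50],[[0,0,0],[0,0,1],50],[[0,0,0],[0,0,1],50],[[0,0,0],[0,0,1],45],[[0,0,0],[0,0,0.3],45],[[0,0,0],[0,0,0.2],45],[[0,0,0],[0,0,0],45]]}}

```text
t: 19.9
tcp_pos: [439.0, -189.4, 23.8]
ee_rot: [[-0.003, 1.0, -0.0], [1.0, 0.003, 0.0], [0.0, -0.0, -1.0]]
wrist_force: [-0.4, 0.8, 0.6]
gripper_width: 45.6
gripper_force: 0.0
```

Emit:
{"fn": "jog_arm", "kwargs": {"plan": [[[0,0,0],[0,0,0],45],[[0,0,0],[0,0,0],10],[[0,0,0],[0,0,0],10],[[0,0,0],[0,0,0],10],[[0,0,0],[0,0,0],10],[[0,0,0],[0,0,0],10]], "force": 20}}

```text
t: 20.5
tcp_pos: [439.2, -189.7, 23.8]
ee_rot: [[-0.003, 1.0, 0.0], [1.0, 0.003, -0.0], [-0.0, 0.0, -1.0]]
wrist_force: [-0.8, -0.4, 4.8]
gripper_width: 21.4
gripper_force: 20.0
```

Emit:
{"fn": "jog_arm", "kwargs": {"plan": [[[0,0,0],[0,0,-0.5],10],[[0,0,0],[0,0,-1],10],[[0,0,0],[0,0,-1],10],[[0,0,0],[0,0,-1],10],[[0,0,0],[0,0,-1],10],[[0,0,0],[0,0,-1],10],[[0,0,0],[0,0,-1],10],[[0,0,0],[0,0,-1],10],[[0,0,0],[0.2,0,-1],10],[[0,0,0],[0.5,0,-1],10],[[0,0,0],[1,0,-0.5],10],[[0,0,0],[1,0,0],10]]}}

```text
t: 21.7
tcp_pos: [439.1, -135.5, 225.5]
ee_rot: [[-0.001, 1.0, 0.003], [1.0, 0.001, 0.0], [0.0, 0.003, -1.0]]
wrist_force: [0.7, 0.1, -0.2]
gripper_width: 21.2
gripper_force: 20.0
```

Emit:
{"fn": "jog_arm", "kwargs": {"plan": [[[0,0,0],[1,0.1,0],10],[[0,0,0],[1,0.1,0],10],[[0,0,0],[1,0.1,0],10],[[0,0,0],[1,0.1,0],10],[[0,0,0],[1,0.1,0],10],[[0,0,0],[1,0.1,0],10],[[0,0,0],[1,0.1,0],10],[[0,0,0],[1,0.1,0],10],[[0,0,0],[1,0.1,0],10],[[0,0,0],[1,0.1,0],10],[[0,0,0],[1,0.1,0],10],[[0,0,0],[1,0.1,0],10]]}}

```text
t: 22.9
tcp_pos: [461.8, 105.0, 224.1]
ee_rot: [[-0.002, 1.0, -0.0], [1.0, 0.002, 0.0], [0.0, -0.0, -1.0]]
wrist_force: [0.3, -0.4, -0.5]
gripper_width: 21.8
gripper_force: 20.0
```

Emit:
{"fn": "jog_arm", "kwargs": {"plan": [[[0,0,0],[1,0.2,0],10],[[0,0,0],[1,0.2,0],10],[[0,0,0],[1,0.2,0],10],[[0,0,0],[1,0.2,0],10],[[0,0,0],[1,0.2,0],10],[[0,0,0],[1,0.2,0],10],[[0,0,0],[1,0.2,0],10],[[0,0,0],[1,0.2,0],10],[[0,0,0],[1,0.2,0],10],[[0,0,0],[1,0.2,0],10],[[0,0,0],[1,0.2,0],10],[[0,0,0],[1,0.2,0],10]]}}

```text
t: 24.1
tcp_pos: [509.9, 346.2, 223.5]
ee_rot: [[-0.003, 1.0, -0.0], [1.0, 0.003, -0.0], [-0.0, -0.0, -1.0]]
wrist_force: [1.0, -0.0, -0.2]
gripper_width: 21.5
gripper_force: 20.0
```

Emit:
{"fn": "jog_arm", "kwargs": {"plan": [[[0,0,0],[1,0,0.5],10],[[0,0,0],[0.5,0,1],10],[[0,0,0],[0,0,0.5],10],[[0,0,0],[0,0,0],10],[[0,0,0],[0,0,0],10]]}}

```text
t: 24.6
tcp_pos: [509.7, 373.7, 183.6]
ee_rot: [[-0.002, 1.0, -0.0], [1.0, 0.002, -0.001], [-0.001, -0.0, -1.0]]
wrist_force: [0.6, 0.7, -0.1]
gripper_width: 21.2
gripper_force: 20.0
```

Run:
```python
from h import *
r=lambda a:np.round(a,1).tolist()
def pr(nm,Q):print(nm,len(Q),r(fitdisc(Q,0,0)) if len(Q) else '',r(np.ptp(Q,axis=0)) if len(Q) else '',r(np.median(Q[:,2])) if len(Q) else '')
to((512.3,374.5,119))
s=get_state(); C=s['tcp_pos'][:2]; z=s['tcp_pos'][2]-13; print(z)
for c in ['scene','top']:
    p=capture(c); W=cloud(p); print(c)
    pr('liddisc',near(W,C,40,z+1,z+12)); pr('cmouth',near(W,(512,372),40,102,110))
    Q=near(W,(512,372),62,16,42); print('belly',len(Q),r(fitc(Q,(512,371),54)))
    if c=='scene': cv2.imwrite('pics/s5.png',cv2.resize(p['color'][120:270,220:420,::-1],(800,600)))
```

```text
t 24.6 tcp [509.7 373.7 183.6] w 21.2 F [ 0.6  0.7 -0.1] shift units [0.05 0.13 3.23] turn units [-0.    0.01  0.02]
170.56793134241545
scene
liddisc 136 [509.0, 365.8] [60.4, 56.2, 10.5] 177.7
cmouth 82 [511.9, 371.5] [61.5, 62.6, 7.4] 105.4
belly 217 [513.1, 374.5]
top
liddisc 154 [509.2, 362.8] [57.5, 44.3, 10.8] 178.8
cmouth 60 [509.6, 367.1] [54.2, 50.2, 7.6] 106.1
belly 86 [512.3, 373.4]
```

View pics/s5.png

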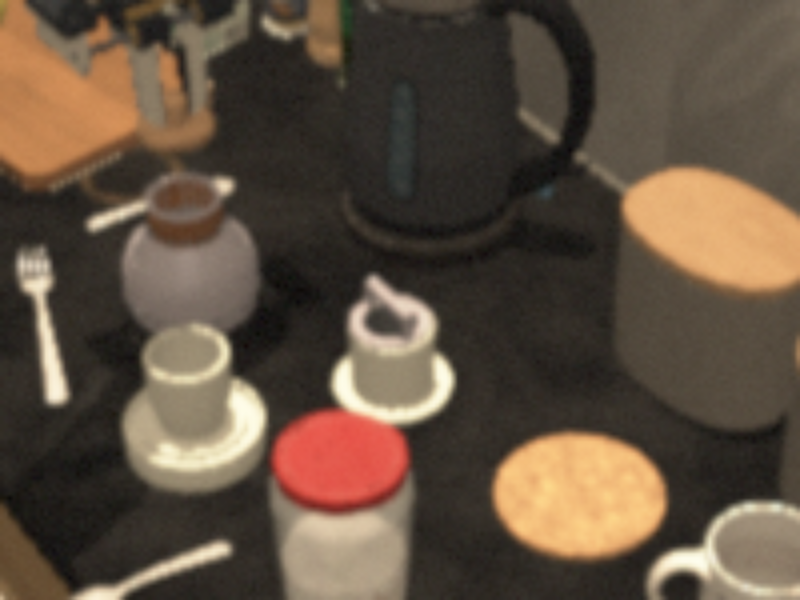

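The lid is held level above the carafe, at (175,128) with the mouth at (185,195). I shift 2.6 mm in x and lower it.

Emit:
{"fn": "jog_arm", "kwargs": {"plan": [[[0,0,0],[0.02,0.13,1],10],[[0,0,0],[0,0,1],10],[[0,0,0],[0,0,0.6],10],[[0,0,0],[0,0,0.3],10],[[0,0,0],[0,0,0.2],10],[[0,0,0],[0,0,0],10],[[0,0,0],[0,0,0],10]]}}

```text
t: 25.4
tcp_pos: [512.5, 375.0, 122.3]
ee_rot: [[-0.003, 1.0, 0.001], [1.0, 0.003, 0.001], [0.001, 0.001, -1.0]]
wrist_force: [0.8, -0.4, -0.5]
gripper_width: 21.6
gripper_force: 20.0
```

Emit:
{"fn": "jog_arm", "kwargs": {"plan": [[[0,0,0],[0,0,0.1],10],[[0,0,0],[0,0,0],10]]}}

```text
t: 25.6
tcp_pos: [512.2, 375.0, 119.9]
ee_rot: [[-0.003, 1.0, 0.0], [1.0, 0.003, 0.0], [0.0, 0.0, -1.0]]
wrist_force: [-0.0, 0.5, -1.2]
gripper_width: 21.6
gripper_force: 20.0
```

Release the lid and rise above it.

Emit:
{"fn": "jog_arm", "kwargs": {"plan": [[[0,0,0],[0,0,0.06],10],[[0,0,0],[0,0,0],10],[[0,0,0],[0,0,0],40],[[0,0,0],[0,0,0],40],[[0,0,0],[0,0,-0.3],40],[[0,0,0],[0,0,-1],60],[[0,0,0],[0,0,-1],93],[[0,0,0],[0,0,-1],93],[[0,0,0],[0,0,-1],93],[[0,0,0],[0,0,0],93]]}}

```text
t: 26.6
tcp_pos: [513.5, 375.5, 207.3]
ee_rot: [[-0.002, 1.0, 0.003], [1.0, 0.002, 0.003], [0.003, 0.003, -1.0]]
wrist_force: [-1.8, 0.8, -0.3]
gripper_width: 75.6
gripper_force: 0.0
```

Run:
```python
from h import *
r=lambda a:np.round(a,1).tolist()
def pr(nm,Q):print(nm,len(Q),r(fitdisc(Q,0,0)) if len(Q) else '',r(np.ptp(Q,axis=0)) if len(Q) else '',r(np.median(Q[:,2])) if len(Q) else '')
to((512.3,374,80))
for c in ['scene','top','wrist']:
    s=get_state();p=capture(c); W=wcloud(p,s) if c=='wrist' else cloud(p); print(c)
    pr('liddisc',near(W,(512,373),40,109,119));pr('knob',near(W,(512,373),20,125,142))
    Q=near(W,(512,373),40,112,116) if c=='wrist' else np.zeros((0,3))
    if len(Q): A=np.c_[Q[:,:2]-Q[:,:2].mean(0),np.ones(len(Q))]; print('tilt',np.linalg.lstsq(A,Q[:,2],rcond=None)[0])
    if c=='scene': cv2.imwrite('pics/s6.png',cv2.resize(p['color'][130:230,230:363,::-1],(798,600)))
```

```text
t 26.6 tcp [513.5 375.5 207.3] w 75.6 F [-1.8  0.8 -0.3] shift units [-0.1  -0.08  6.36] turn units [ 0.03 -0.03  0.02]
scene
liddisc 148 [512.1, 372.2] [57.6, 64.9, 9.9] 113.8
knob 41 [512.2, 372.9] [21.0, 33.8, 13.7] 134.0
top
liddisc 250 [511.6, 371.2] [56.7, 56.1, 9.7] 114.0
knob 51 [512.8, 371.9] [20.6, 20.6, 15.3] 135.1
wrist
liddisc 2818 [511.2, 376.5] [58.8, 59.9, 9.5] 113.6
knob 610 [511.6, 376.9] [21.3, 21.6, 12.1] 135.3
tilt [-1.78507043e-03  7.04364639e-04  1.13610083e+02]
```

View pics/s6.png

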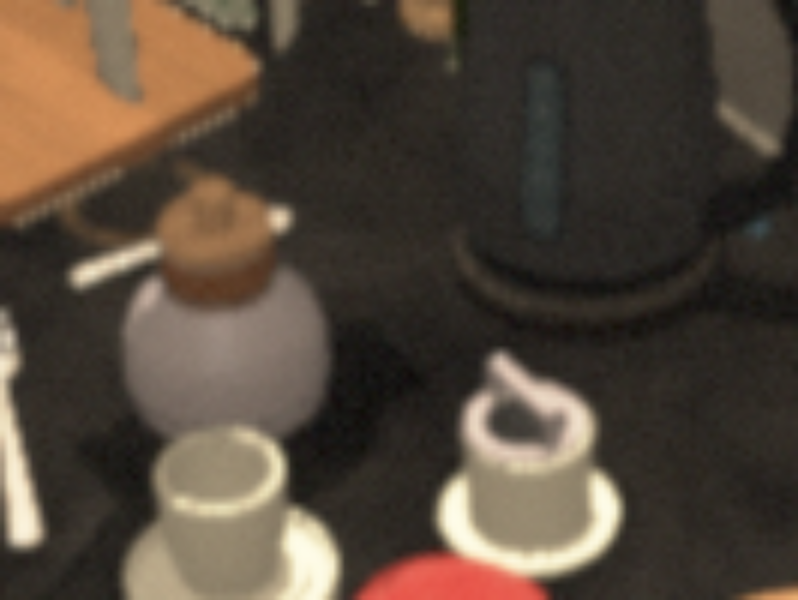

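The lid is seated flat on the collar at (215,230), with its disc top at z = 114. I go down and grip the carafe's collar.

Emit:
{"fn": "jog_arm", "kwargs": {"plan": [[[0,0,0],[-0.1,-0.07,0],93],[[0,0,0],[0,0,0.5],93],[[0,0,0],[0,0,1],93],[[0,0,0],[0,0,1],93],[[0,0,0],[0,0,1],93],[[0,0,0],[0,0,1],93],[[0,0,0],[0,0,1],93],[[0,0,0],[0,0,0.6],93],[[0,0,0],[0,0,0.3],93],[[0,0,0],[0,0,0],93]]}}

```text
t: 27.75
tcp_pos: [510.5, 372.5, 75.5]
ee_rot: [[-0.002, 1.0, -0.001], [1.0, 0.002, -0.001], [-0.001, -0.001, -1.0]]
wrist_force: [0.7, 0.4, -0.3]
gripper_width: 93.0
gripper_force: 0.0
```

Emit:
{"fn": "jog_arm", "kwargs": {"plan": [[[0,0,0],[0,0,0],50],[[0,0,0],[0,0,0],50],[[0,0,0],[0,0,0],50],[[0,0,0],[0,0,0],50],[[0,0,0],[0,0,0],50],[[0,0,0],[0,0,0],50]], "force": 40}}

```text
t: 28.35
tcp_pos: [511.6, 373.1, 77.0]
ee_rot: [[-0.002, 1.0, 0.002], [1.0, 0.002, 0.001], [0.001, 0.002, -1.0]]
wrist_force: [1.8, 0.2, 3.3]
gripper_width: 59.3
gripper_force: 39.7
```

Emit:
{"fn": "jog_arm", "kwargs": {"plan": [[[0,0,0],[0,0,-0.3],50],[[0,0,0],[0,0,-0.7],50],[[0,0,0],[0,0,-1],50],[[0,0,0],[0,0,-1],50],[[0,0,0],[0,0,-1],50],[[0,0,0],[0,0,-1],50],[[0,0,0],[-0.2,0.1,-1],50],[[0,0,0],[-0.4,0.1,-0.5],50],[[0,0,0],[-0.6,0.2,0],50],[[0,0,0],[-0.8,0.3,0],50],[[0,0,0],[-0.8,0.3,0],50],[[0,0,0],[-0.8,0.3,0],50]]}}

```text
t: 29.55
tcp_pos: [537.3, 298.5, 205.6]
ee_rot: [[-0.001, 1.0, -0.001], [1.0, 0.001, -0.001], [-0.001, -0.001, -1.0]]
wrist_force: [-0.3, 0.2, -4.9]
gripper_width: 59.5
gripper_force: 39.7
```

Emit:
{"fn": "jog_arm", "kwargs": {"plan": [[[0,0,0],[-0.9,0.3,0],50],[[0,0,0],[-0.9,0.3,0],50],[[0,0,0],[-0.9,0.3,0],50],[[0,0,0],[-0.9,0.3,0],50],[[0,0,0],[-0.9,0.3,0],50],[[0,0,0],[-0.9,0.3,0],50],[[0,0,0],[-0.9,0.3,0],50],[[0,0,0],[-0.9,0.3,0],50],[[0,0,0],[-0.9,0.3,0],50],[[0,0,0],[-0.9,0.2,0],50],[[0,0,0],[-0.9,0.2,0],50],[[0,0,0],[-0.9,0.2,0],50]]}}

```text
t: 30.75
tcp_pos: [603.6, 83.1, 206.3]
ee_rot: [[-0.002, 1.0, -0.0], [1.0, 0.002, -0.0], [-0.0, -0.0, -1.0]]
wrist_force: [-0.5, -0.2, -4.5]
gripper_width: 59.4
gripper_force: 39.7
```

Run:
```python
from h import *
to((620.8,13.4,190))
```

```text
t 30.75 tcp [603.6  83.1 206.3] w 59.4 F [-0.5 -0.2 -4.5] shift units [-3.49  0.85  0.82] turn units [-0.    0.    0.02]
```

Emit:
{"fn": "jog_arm", "kwargs": {"plan": [[[0,0,0],[-0.9,0.25,0],50],[[0,0,0],[-0.9,0.2,0],50],[[0,0,0],[-0.9,0.2,0],50],[[0,0,0],[-0.5,0.2,0.5],50],[[0,0,0],[-0.3,0,1],50],[[0,0,0],[0,0,1],50],[[0,0,0],[0,0,0.5],50],[[0,0,0],[0,0,0],50],[[0,0,0],[0,0,0],50],[[0,0,0],[0,0,0],50]]}}

```text
t: 31.75
tcp_pos: [621.3, 15.3, 147.2]
ee_rot: [[-0.003, 1.0, 0.001], [1.0, 0.003, 0.0], [0.0, 0.001, -1.0]]
wrist_force: [-0.9, 0.3, -4.3]
gripper_width: 59.0
gripper_force: 39.7
```

Run:
```python
from h import *
r=lambda a:np.round(a,1).tolist()
def pr(nm,Q):print(nm,len(Q),r(fitdisc(Q,0,0)) if len(Q) else '',r(np.ptp(Q,axis=0)) if len(Q) else '',r(np.median(Q[:,2])) if len(Q) else '')
to((620.8,13.4,85))
s=get_state(); C=s['tcp_pos'][:2]; z=s['tcp_pos'][2]-77
for c in ['scene','top']:
    p=capture(c); W=cloud(p); print(c)
    Q=near(W,C,62,z+16,z+42); print('belly',len(Q),r(fitc(Q,C,54)))
    pr('lid',near(W,C,40,z+108,z+119)); pr('mat',near(W,(621.5,13.3),80,5,12))
    if c=='scene': cv2.imwrite('pics/s7.png',cv2.resize(p['color'][150:300,260:460,::-1],(800,600)))
```

```text
t 31.75 tcp [621.3  15.3 147.2] w 59.0 F [-0.9  0.3 -4.3] shift units [-0.1  -0.03  3.11] turn units [ 0.01 -0.    0.03]
scene
belly 281 [622.5, 16.4]
lid 193 [622.7, 4.1] [75.7, 44.2, 10.8] 184.1
mat 721 [621.6, 11.2] [143.5, 135.5, 7.0] 7.9
top
belly 0 [621.3, 15.3]
lid 0   
mat 0
```

View pics/s7.png

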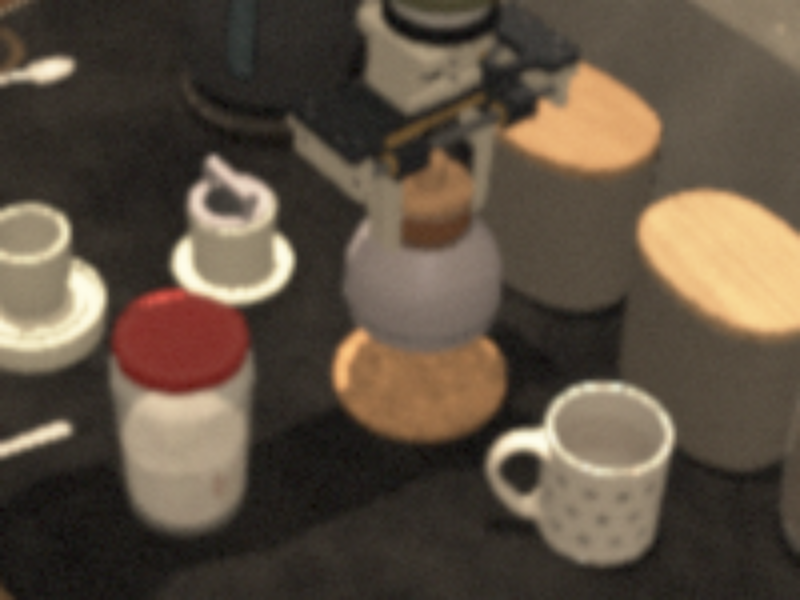

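The lidded carafe is upright over the mat, with its belly at (425,280) and the mat at (420,380). I lower it with a 2 mm correction.

Emit:
{"fn": "jog_arm", "kwargs": {"plan": [[[0,0,0],[-0.1,-0.03,0.6],50],[[0,0,0],[0,0,0.9],50],[[0,0,0],[0,0,0.7],50],[[0,0,0],[0,0,0.4],50],[[0,0,0],[0,0,0.2],50],[[0,0,0],[0,0,0.1],50],[[0,0,0],[0,0,0],50],[[0,0,0],[0,0,0],50]]}}

```text
t: 32.65
tcp_pos: [620.5, 13.2, 88.9]
ee_rot: [[-0.003, 1.0, 0.001], [1.0, 0.003, 0.0], [0.0, 0.001, -1.0]]
wrist_force: [0.4, -0.2, -4.3]
gripper_width: 59.8
gripper_force: 39.7
```

Emit:
{"fn": "jog_arm", "kwargs": {"plan": [[[0,0,0],[0,0,0.06],50],[[0,0,0],[0,0,0.04],50],[[0,0,0],[0,0,0],50]]}}

```text
t: 32.95
tcp_pos: [620.1, 13.2, 86.5]
ee_rot: [[-0.003, 1.0, 0.0], [1.0, 0.003, 0.0], [0.0, 0.0, -1.0]]
wrist_force: [-0.0, 0.6, -4.2]
gripper_width: 59.5
gripper_force: 39.7
```

Emit:
{"fn": "jog_arm", "kwargs": {"plan": [[[0,0,0],[0,0,0.05],50],[[0,0,0],[0,0,0.05],50],[[0,0,0],[0,0,0],50]]}}

```text
t: 33.25
tcp_pos: [620.3, 13.2, 84.9]
ee_rot: [[-0.003, 1.0, 0.0], [1.0, 0.003, 0.0], [0.0, 0.0, -1.0]]
wrist_force: [0.0, -0.4, 2.1]
gripper_width: 59.2
gripper_force: 39.8
```

Contact: the wrist force went from −4.2 to +2.1 N. I release, rise and check.

Emit:
{"fn": "jog_arm", "kwargs": {"plan": [[[0,0,0],[0,0,0],93],[[0,0,0],[0,0,0],93],[[0,0,0],[0,0,0],93],[[0,0,0],[0,0,-0.3],93],[[0,0,0],[0,0,-0.7],93],[[0,0,0],[0,0,-1],93],[[0,0,0],[0,0,-1],93],[[0,0,0],[0,0,-1],93],[[0,0,0],[0,0,-1],93],[[0,0,0],[0,0,-1],93],[[0,0,0],[0,0,-1],93],[[0,0,0],[0,0,-1],93]]}}

```text
t: 34.45
tcp_pos: [620.0, 13.0, 246.6]
ee_rot: [[-0.002, 1.0, 0.001], [1.0, 0.002, 0.0], [0.0, 0.001, -1.0]]
wrist_force: [0.1, -0.2, -0.1]
gripper_width: 92.9
gripper_force: 0.0
```

Emit:
{"fn": "jog_arm", "kwargs": {"plan": [[[0,0,0],[1,0,0],93],[[0,0,0],[1,0,0],93],[[0,0,0],[1,0,0],93],[[0,0,0],[1,0,0],93],[[0,0,0],[1,-0.5,0],93],[[0,0,0],[1,-1,0],93],[[0,0,0],[0,-1,0],93],[[0,0,0],[0,-1,0],93],[[0,0,0],[0,-1,0],93],[[0,0,0],[0,0,0],93],[[0,0,0],[0,0,0],93]]}}

```text
t: 35.55
tcp_pos: [530.4, 133.1, 245.6]
ee_rot: [[-0.003, 1.0, 0.002], [1.0, 0.003, 0.001], [0.001, 0.002, -1.0]]
wrist_force: [0.3, -0.2, -0.2]
gripper_width: 93.3
gripper_force: 0.0
```

Run:
```python
from h import *
r=lambda a:np.round(a,1).tolist()
def pr(nm,Q):print(nm,len(Q),r(fitdisc(Q,0,0)) if len(Q) else '',r(np.ptp(Q,axis=0)) if len(Q) else '',r(np.median(Q[:,2])) if len(Q) else '')
C=(621,13)
for c in ['scene','top']:
    p=capture(c); W=cloud(p); print(c)
    Q=near(W,C,62,24,50); print('belly',len(Q),r(fitc(Q,C,54)))
    pr('lid',near(W,C,40,117,127)); pr('frim',near(W,(584,194),42,61,72)); pr('drim',near(W,(427,227),38,85,95)); pr('jar',near(W,(421,22),70,120,160)); pr('mug',near(W,(630,-160),90,75,100))
    if c=='scene': cv2.imwrite('pics/s8.png',cv2.resize(p['color'][150:300,240:440,::-1],(800,600)))
print(get_state()['tcp_pos'],get_state()['t'])
```

```text
scene
belly 257 [621.3, 14.4]
lid 203 [618.5, 11.2] [60.2, 60.3, 9.8] 121.8
frim 128 [583.0, 192.7] [64.0, 65.3, 10.9] 64.6
drim 104 [426.5, 226.2] [61.4, 64.2, 8.1] 88.6
jar 956 [420.8, 16.5] [93.1, 92.4, 36.3] 148.8
mug 378 [626.1, -161.1] [100.7, 82.8, 19.6] 83.8
top
belly 60 [620.8, 13.2]
lid 262 [619.5, 13.0] [57.6, 58.8, 8.7] 121.8
frim 0   
drim 0   
jar 367 [423.4, 0.8] [85.5, 51.2, 34.2] 149.8
mug 226 [625.4, -159.9] [99.1, 81.0, 19.5] 85.8
[530.8938733  133.00264964 245.08074312] 35.65
```

View pics/s8.png

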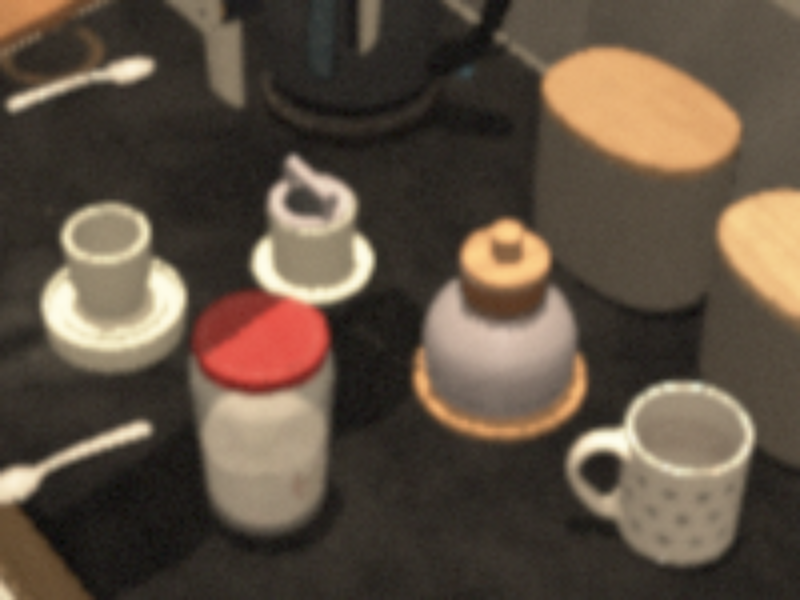

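The lidded carafe stands centred on the mat at (500,340). The filter is in the pot at (312,230), the dripper is in the dish at (112,270), and the jar and mug have not moved. I'm handing the job in.

```bash
python3 -c "
from plant import *
print(finish_job())"
```

```text
the job is handed in; nothing more can be done
None
```

The stack is apart and handed in at about 36 s: filter hung in the pot, dripper in the dish, lid put on before the carafe was carried, and the lidded carafe standing within about 2 mm of the mat's centre, all upright, with mug and jar not moved.

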